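Slide the stock along the fence to the scribed line

TASK

Set up the dark wooden stock on the raised marking board: first, before it reaches the white sprung shoe, press it sideways squarely against the fence's aluminium facing for a moment with a light but definite push (about 10 N, never over 18 N). Then push it by its left end to the right along the facing, in between it and the sprung shoe, until its leading end meets the red scribed line, and stop there: nothing stops it, and it must not go clearly past the line. Leave it flat against the facing and leave the other things alone.

Things in the scene. Friction and masses are not known exactly. Their poses are not given: they have to be found in the camera images.
- board: fixed plywood marking board, 195 x 360 x 18 mm, on a low stand; its top is 185 mm above its origin at table height. +x points away from the robot to the fence, the stock is pushed along -y (to the right), z up. It spans x -85 to +110, y -180 to +180 mm, turned 0.2 to 0.4 rad. A grey guide block for the shoe, 34 x 50 x 26 mm, stands on it at x -83 to -49, y -115 to -65 mm
- fence: the fence along the far side of the board: a fixed pale rail (board frame x 96 to 110 mm, 30 mm tall over the board's top; origin and axes as the board's) that carries an adjustable straight aluminium facing, 340 mm long, 27 mm tall. The facing's near face, which the stock bears on, is clamped anywhere from x = 68 to 80 mm, parallel to y: not measured, to be felt or seen
- line (a point): point on the scribed line on the board's top (board frame 80, -130, 185 mm); axes as the board's. The red line, 2 mm wide, runs across the board along x and up the facing and over its top; its middle is this point's plane y = 0. The facing's near face lies 0 to 12 mm on this point's -x side
- shoe_tip (a point): middle of the sprung shoe's flat nose at rest (board frame 32, -90, 195 mm); the stock, 50 mm wide, must drive the nose back by 2 to 14 mm to pass. Mind, between the robot and the board: the saw guard's level black tube, 48 mm thick, 0.50 m above the table (its axis), crosses from about x 0.16, y 0.47 m on the left to x 0.33, y -0.58 m on the right, in the robot's frame: keep the arm's links off it
- stock_center (a point): centre of the loose stock, a dark brown wood offcut 50 wide (its x), 120 long (its y), 18 mm thick, about 0.1 kg; -y to its leading end, x to its fence side. It starts on the board 8 to 55 mm off the facing, turned up to 0.12 rad, its leading end 100 to 160 mm short of the line, short of the shoe. Against the fence it cannot be gripped, only pushed, with closed fingertips
- stock_end (a point): middle of the stock's leading (-y) end face, half-way up; axes as the stock's
- stock_side (a point): middle of the stock's fence-side (+x) face, half-way up; axes as the stock's
- stock: the same stock; origin at the centre of its underside
- screw_tin: green tin, 75 mm wide, 58 mm tall, bystander behind the board; origin under its centre
- sanding_block: cork sanding block, 66 x 112 x 34 mm, bystander at the right; origin under its centre
- glue_bottle: cream glue bottle with orange cap, 62 mm wide, 188 mm tall, bystander at the right; origin under its centre
- shoe: the sprung shoe, a white plastic block 16 mm tall: a flat nose along y from -107 to -77 mm and a lead-in ramp of 0.42 rad from there to y -41 mm, 16 mm further from the fence. It gives way along the board's -x by up to 18 mm, with 2 N at first and 0.15 N more per mm; some 2 to 12 N push the stock in past it. Origin and axes are the board's while at rest
Mind the look-alikes: they are no part of the job. Of the things that look like the stock, the larger one is meant.

How it is judged:
By the outcome, as a careful person would: the job done as asked, in the order asked, and still so for the second after the job is handed in, with the robot touching nothing.
It also fails if it takes over 67 s, if anything falls off the work surface, if the arm or the gripper's body presses on something with over 40 N, if the wrist force passes 120 N, or if a joint passes its speed limit or range.

ROBOT

A 6-joint arm with a two-finger parallel gripper is mounted at the origin on the work surface; the furniture and walls round the work are solid. World frame = base frame: x ahead of the robot, y to its left, z up, the work surface at z = 0. Lengths are in m, angles in rad, forces in N, time in s.
With the tool pointing down it reaches from about 0.35 to 0.775 m from the base axis. Payload 7.3 kg.
Tool frame: the origin (TCP) lies where the fingers leave the gripper's body, on its centre line; the fingertips stand 66 mm ahead of it and the grasp point (between the pads) lies 47 mm ahead of it (r.tcp_to_grasp is the distance from the TCP to the grasp point, in m); z points along the fingers, y is the line along which they close (so a half turn about z gives the same grasp; the last joint's range is limited). The gripper opens to 92 mm and grips with 3 to 60 N. Pads are 19 mm wide; open, the fingers measure 130 mm over their backs; the gripper's body (75 mm by 190 mm) begins 47 mm behind the grasp point.
Start: joints at [0.551, 0.342, 1.524, -0, 1.275, -0.146], TCP at [0.403, 0.337, 0.292] pointing down, gripper open.
Joint ranges: [-2.53, 2.53], [-0.77, 2.02], [0.04, 2.7], [-1, 4.14], [0.28, 2.66], [-3.11, 3.11]. Speed limits (rad/s): [2.57, 2.57, 3.14, 3.14, 3.14, 3.14].

INTERFACE

Orientations are given as a unit quaternion [w, x, y, z].
In Python, from cell import telemetry, vision, close_job, r gives the robot as it stands.
- The arm moves only by the tool jog_arm, never from a script. Its argument "series" is a list of rows, each a list of 3 entries, a list of its own where there are three numbers: the shift along the tool's x, y, z in units of 40 mm (1.0 is 40 mm), then the turn about the tool's z in units of 5 degrees (1.0 is 5 degrees), then the closure, from 0 (fully open) to 1 (shut). A call has 1 to 12 rows; each row is the pose to reach, as a shift and turn from the pose commanded when the call began, along the tool's axes at that moment; what a row does not reach only later rows make up. A row lasts 1/12 s, in which the tool goes at most 41.7 mm and 7.16 degrees, less where a joint would pass 70% of its speed; a pose out of reach is approached as far as the arm can. A call with a gripper value outside its range is refused whole. The fingers move at their own pace and stop on an object; "newtons" is the grip in N (left out, the last holds). Time passes only in rows, so rows that repeat a pose let the fingers close. It gives the time, the measured TCP pose, the force, the opening and the grip force at its end, in the units of the state.
- telemetry.sense(): the state, without advancing time (a new reading comes with each control period).
- vision.grab_frame(name): name is "scene" or "top" or "wrist"; returns (picture, depth): 400x640x3 uint8, blue, green, red; 400x640 float32, m along the optical axis (not along the pixel's ray), 0 where there is no reading.
- vision.camera_params(name): a dict with "fovy" (degrees; the focal length in pixels is half the picture's height over the tangent of half this angle, whatever the lens; pixels are square), "cx", "cy" (the principal point, pixels), "view" (4x4, takes a point from world to camera coordinates); the wrist camera has in their place "tool_from_camera" (4x4, takes a point from camera to tool coordinates, whose origin is the TCP and whose axes are the flange's). Camera axes: x right, y up, looking along -z (the intrinsics and any distortion apply to the point x, -y, -z); pixel columns grow to the right and rows downward; lengths in m; the calibration is good to about 2 mm. The wrist camera is an equidistant fisheye: a pixel r from the principal point sees the ray r / f radians off the axis. A picture is of the moment at which its call begins: read the wrist's pose just before it. camera_params takes no time and is no camera call.
- close_job(): hands the job in; it is judged then, once.
The state is a dict: "clock": time; "joint_pos": joint angles; "joint_velocities": joint speeds; "tau": joint torques, N m; "position": TCP position; "ee_rot": TCP orientation; "ft_force": force on the tool from outside, world axes, zero at the start; "moment": the same for the moment, N m; "opening": finger opening in m; "finger_force": force on a finger pad.
Only numpy, scipy, OpenCV 4.12 (cv2) and the standard library are available. Lean on these libraries where they do the work, as an engineer would, in place of code of your own. Each camera call takes 0.05 s, during which the arm holds its last target. There are 200 camera calls.

## Working session

There is one attempt and no reset: what is moved stays moved. The work goes in short steps, Python scripts to look and compute and a tool call to move; the robot and the scene stay as the last step left them, time stands still between calls to the robot, and variables do not carry over. Pictures are saved under pics/ and viewed, at most 10 in all, crops included, and the job is handed in when it is done.

Besides the shell and the picture viewer there is one more tool, called by a JSON object that holds its "method" and its "body", one argument or row to a line. jog_arm: Moves the arm, as the interface text tells. Its arguments: {"type":"object","properties":{"series":{"type":"array","items":{"type":"array"}},"newtons":{"type":"number"}},"required":["series"]}

```bash
mkdir -p pics; ls; cat > h.py <<'E'
import numpy as np, cv2
from cell import telemetry, vision, close_job, r
from scipy.spatial.transform import Rotation as R
def grab(n):
    s=telemetry.sense(); im,d=vision.grab_frame(n); return s,im,d,vision.camera_params(n)
def cloud(d,p):  # pinhole cams, world points HxWx3
    h,w=d.shape; f=h/2/np.tan(np.radians(p['fovy'])/2)
    v,u=np.mgrid[:h,:w]; c=np.stack([(u-p['cx'])/f*d,-(v-p['cy'])/f*d,-d,np.ones_like(d)],-1)
    return (c@np.linalg.inv(np.array(p['view'])).T)[...,:3]
E
python3 - <<'E'
from h import *
for n in ('scene','top'):
    s,im,d,p=grab(n); cv2.imwrite(f'pics/{n}0.png',im); np.savez(f'{n}0.npz',im=im,d=d,P=cloud(d,p)); print(n,{k:np.round(v,3).tolist() if not isinstance(v,str) else v for k,v in p.items()})
print(s)
E
```

```text
pics
scene {'fovy': 43.955, 'cx': 313.584, 'cy': 192.365, 'view': [[0.7, -0.714, -0.014, -0.442], [0.348, 0.324, 0.88, -0.295], [-0.624, -0.621, 0.475, -1.337], [0.0, 0.0, 0.0, 1.0]]}
top {'fovy': 47.634, 'cx': 319.875, 'cy': 208.578, 'view': [[0.432, -0.902, 0.012, -0.288], [0.688, 0.338, 0.642, -0.505], [-0.583, -0.269, 0.766, -1.207], [0.0, 0.0, 0.0, 1.0]]}
{'clock': 0.05, 'joint_pos': array([ 5.50988118e-01,  3.42672963e-01,  1.52493311e+00, -4.39263596e-05,
        1.27536417e+00, -1.45974775e-01]), 'joint_velocities': array([-5.40877908e-05, -1.14998514e-03,  1.16924060e-03, -4.74509235e-04,
        1.46177345e-04,  2.23468933e-04]), 'tau': array([ 2.30910322e-03, -4.32419407e+01, -2.44995975e+01,  7.20575172e-02,
        5.23477618e-02, -9.59440058e-05]), 'position': array([0.40231922, 0.33686941, 0.29159999]), 'ee_rot': array([-3.61602503e-04,  4.23141931e-01,  9.06063150e-01, -5.86621277e-04]), 'ft_force': array([ 0.57961903,  0.09155806, -0.81205889]), 'moment': array([-0.04445973,  0.02840641, -0.02913021]), 'finger_force': 0.0, 'opening': 0.09199286394893232}
```

View pics/top0.png

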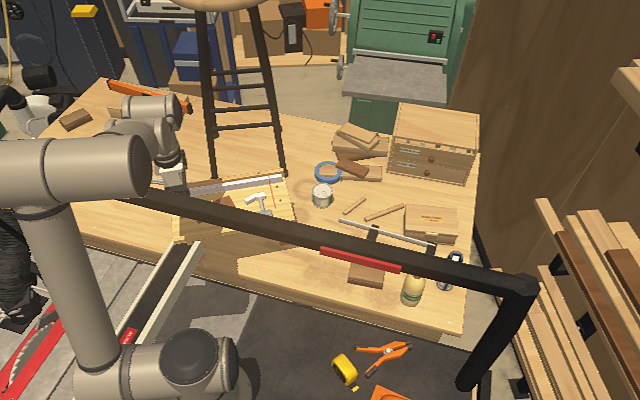

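View pics/scene0.png

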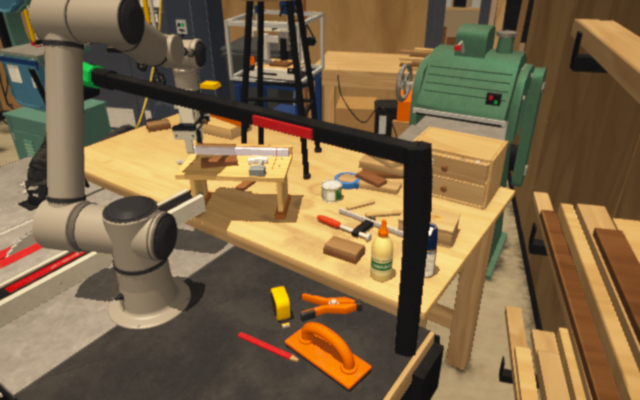

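The scene view shows the board at about (235,165), with the facing at (200–290,150), the stock at (215,160) and the shoe at (257,165). The top view shows the board at (175–295, 180–240), with the arm and tube hiding part of it. Next I'll take the wrist view and fit the board from depth.

```bash
python3 - <<'E'
from h import *
s,im,d,p=grab('wrist'); cv2.imwrite('pics/w0.png',im); np.savez('w0.npz',im=im,d=d)
print({k:np.round(v,4).tolist() for k,v in p.items()})
a=np.load('scene0.npz'); c=a['im'][120:220,170:310]; cv2.imwrite('pics/sc.png',cv2.resize(c,(784,560),interpolation=cv2.INTER_CUBIC))
for n in ('scene','top'):
    P=np.load(f'{n}0.npz')['P']; 
    m=(abs(P[...,2]-.185)<.006)&(P[...,0]>.3)&(P[...,0]<.9)&(abs(P[...,1])<.6)
    q=P[m]; print(n,len(q),q.min(0),q.max(0)); 
    rc=cv2.minAreaRect((q[:,:2]*1000).astype(np.float32)); print(rc, cv2.boxPoints(rc).tolist(), np.median(q[:,2]))
E
```

```text
{'fovy': 65.7065, 'cx': 318.404, 'cy': 196.3459, 'tool_from_camera': [[0.0002, 0.9689, 0.2476, 0.0669], [1.0, -0.0001, -0.0002, 0.0009], [-0.0002, 0.2476, -0.9689, -0.0922], [0.0, 0.0, 0.0, 1.0]]}
scene 1978 [ 0.30093951 -0.59998038  0.17905225] [0.68733556 0.44152793 0.19098857]
((445.519775390625, -74.0338134765625), (1076.905029296875, 369.14727783203125), 83.534423828125) [[201.4869384765625, -588.2774658203125], [568.286376953125, -629.845703125], [689.5526123046875, 440.2098388671875], [322.753173828125, 481.778076171875]] 0.18497706533102543
top 2631 [ 0.30015122 -0.59879766  0.17904528] [0.88529543 0.56348287 0.19098812]
((444.029541015625, 70.055908203125), (1291.435546875, 484.8179931640625), 59.5417366027832) [[-92.24784851074219, -363.6722412109375], [325.66461181640625, -609.431640625], [980.3069458007812, 503.7840576171875], [562.3944702148438, 749.54345703125]] 0.18566833382651615
```

View pics/w0.png

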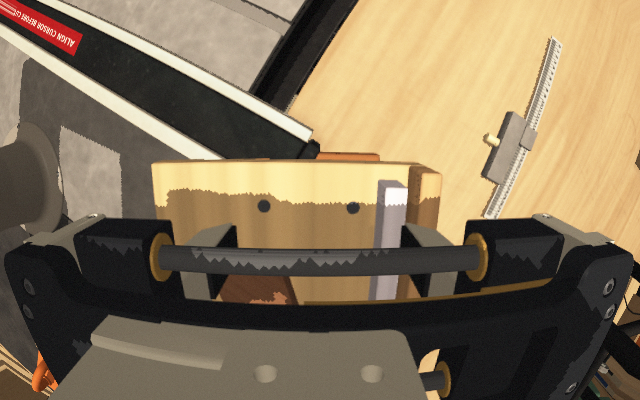

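View pics/sc.png

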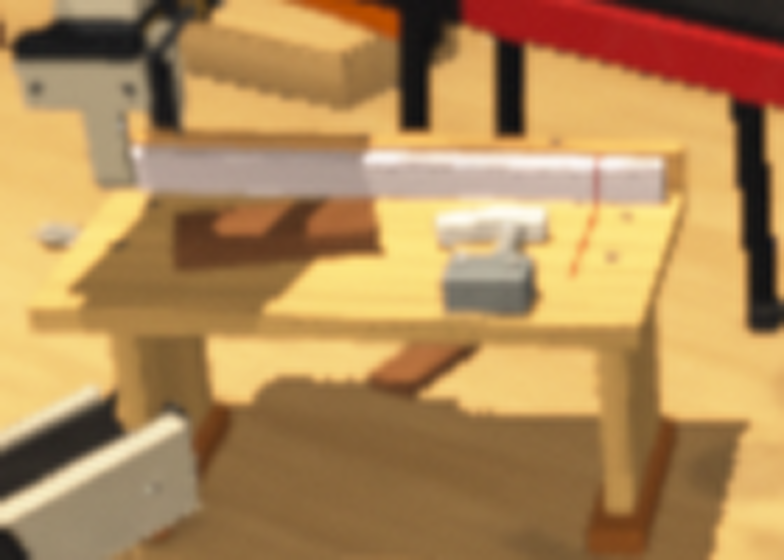

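The wrist view shows the board's left end, with the facing at about x=390 and the stock at (255,290). The enlarged scene crop shows the stock ahead of the facing at (175–380, 200–265), the shoe at (490,225) and the red line at (598,155)–(575,270). Now I'll fit these numerically.

```bash
python3 - <<'E'
from h import *
a=np.load('scene0.npz'); sl=np.s_[120:220,170:310]
P=a['P'][sl]; im=a['im'][sl].astype(int); B,G,Rr=im[...,0],im[...,1],im[...,2]
z=P[...,2]; near=(P[...,0]>.3)&(P[...,0]<.85)&(P[...,1]>-.15)&(P[...,1]<.55)
m=near&(abs(z-.185)<.005)
n,l,st,c=cv2.connectedComponentsWithStats(m.astype(np.uint8)); k=1+np.argmax(st[1:,4]); q=P[l==k]
print('board top',len(q),np.median(q[:,2]))
rc=cv2.minAreaRect((q[:,:2]*1000).astype(np.float32)); print(rc, np.round(cv2.boxPoints(rc)).tolist())
# facing top / rail top
hi=near&(z>.208)&(z<.22); q=P[hi]; print('fence top',len(q)); 
w=hi&(B>150)&(abs(Rr-B)<50); q=P[w]; print('facing white',len(q),q.mean(0))
vx=cv2.fitLine(q[:,:2].astype(np.float32),cv2.DIST_HUBER,0,.01,.01).ravel(); print('facing dir',vx, 'yaw', np.arctan2(-vx[0],vx[1]))
red=near&(Rr-G>70)&(Rr>170)&(Rr-B>50)&(z>.18)&(z<.22)&(P[...,1]<.2)
for i in np.argwhere(red): print('red',i,np.round(P[tuple(i)],3),im[tuple(i)])
dk=near&(Rr<150)&(Rr-B>40)&(abs(z-.203)<.004); q=P[dk]; print('stock top',len(q),q.mean(0) if len(q) else '')
if len(q): print(cv2.minAreaRect((q[:,:2]*1000).astype(np.float32)))
E
```

```text
board top 1832 0.18495047863733977
((466.49365234375, 204.96188354492188), (200.9697723388672, 361.10516357421875), 39.812984466552734) [[274.0, 279.0], [505.0, 2.0], [659.0, 131.0], [428.0, 408.0]]
fence top 612
facing white 174 [0.53891402 0.17094806 0.21086254]
facing dir [ 0.632558   -0.774513    0.58328366  0.17723987] yaw -2.456741
red [ 39 105] [0.584 0.135 0.185] [ 91 169 243]
red [ 43 104] [0.561 0.114 0.185] [ 90 166 241]
red [ 47 102] [0.536 0.095 0.185] [ 93 172 243]
stock top 137 [0.41668219 0.24840178 0.20238166]
((515.2523803710938, 341.95806884765625), (339.7062683105469, 118.28449249267578), 48.662322998046875)
```

{"method": "jog_arm", "body": {
  "series": [
    [[0,0,-1],0,1],
    [[0,0,-1.75],0,1],
    [[-1,0,-1.75],0,1],
    [[-2,0,-1.75],0,1],
    [[-3,0,-1.75],0,1],
    [[-3,0,-1.75],0,1],
    [[-3,0,-1.75],0,1]
  ],
  "newtons": 20
}}

```text
clock: 0.73
position: [0.4805, 0.2435, 0.3616]
ee_rot: [-0.0, 0.425, 0.905, -0.0]
ft_force: [-0.1, 0.3, -0.4]
opening: 0.0499
finger_force: 0.0
```

```bash
python3 - <<'E'
from h import *
s,im,d,p=grab('wrist'); cv2.imwrite('pics/w1.png',im); np.savez('w1.npz',im=im,d=d,pos=s['position'],q=s['ee_rot']); print(s['position'],s['ee_rot'],s['clock'],s['joint_velocities'].round(3),s['opening'])
E
```

```text
[0.48048651 0.24347322 0.36161252] [-4.62490164e-04  4.24871799e-01  9.05253345e-01 -3.48020287e-04] 0.7333 [ 0.055 -0.013  0.013  0.015  0.004  0.014] 0.04993412285287388
```

{"method": "jog_arm", "body": {
  "series": [
    [[-1,0,0],0,1],
    [[-2,0,0],0,1],
    [[-3,0,0],0,1],
    [[-3.5,0,0],0,1],
    [[-3.5,0,0],0,1],
    [[-3.5,0,0],0,1],
    [[-3.5,0,0],0,1]
  ]
}}

```text
clock: 1.37
position: [0.5685, 0.1394, 0.3622]
ee_rot: [-0.0, 0.422, 0.906, 0.0]
ft_force: [-0.2, 1.1, 0.9]
opening: 0.0016
finger_force: 0.0
```

```bash
python3 - <<'E'
from h import *
s,im,d,p=grab('wrist'); cv2.imwrite('pics/w2.png',im); np.savez('w2.npz',im=im,d=d,pos=s['position'],q=s['ee_rot']); print(s['position'],s['ee_rot'],s['clock'],s['joint_velocities'].round(3),s['opening'],s['ft_force'])
a=cv2.imread('pics/w1.png'); cv2.imwrite('pics/w12.png',cv2.resize(np.vstack([a[:280],im[:280]]),(640,560)))
E
```

```text
[0.5685124  0.13936285 0.36218165] [-4.79832725e-04  4.22347467e-01  9.06433868e-01  1.73037945e-04] 1.3667 [ 0.013 -0.009  0.002 -0.003 -0.001 -0.004] 0.001600896734602711 [-0.18492004  1.14484823  0.86514851]
```

View pics/w12.png

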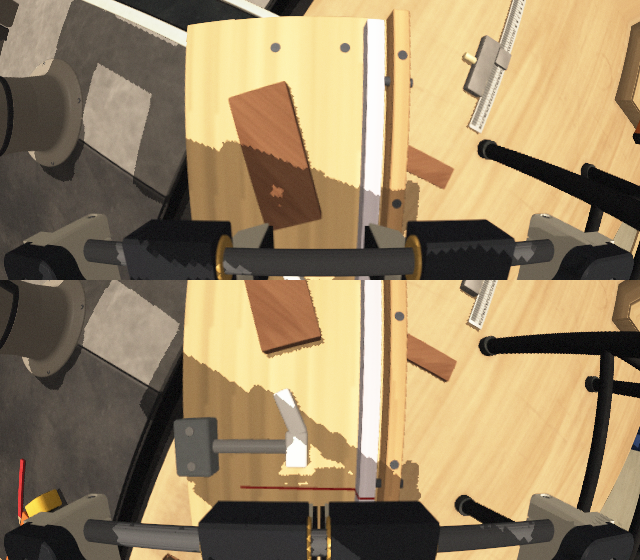

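The upper picture (w1) shows the stock's top corners at (229,97), (286,82), (322,215) and (268,230). The lower one (w2) shows the line at (241,207)–(372,218), the shoe nose's right face near x=307 and the facing at about x=360.

```bash
cat >> h.py <<'E'
def wray(n,uv):
    a=np.load(n+'.npz'); p=vision.camera_params('wrist'); T=np.array(p['tool_from_camera'])
    f=200/np.tan(np.radians(p['fovy'])/2); uv=np.atleast_2d(np.array(uv,float)); d=uv-[p['cx'],p['cy']]
    rr=np.hypot(*d.T); th=rr/f; k=np.sin(th)/np.maximum(rr,1e-9)
    c=np.c_[d[:,0]*k,-d[:,1]*k,-np.cos(th)]
    w=a['q'][[1,2,3,0]]; Rm=R.from_quat(w).as_matrix(); 
    return Rm@T[:3,3]+a['pos'], c@T[:3,:3].T@Rm.T
def wplane(n,uv,z):
    o,v=wray(n,uv); return o+v*((z-o[2])/v[:,2])[:,None]
E
python3 - <<'E'
from h import *
def pr(t,x): print(t,np.round(np.asarray(x)*1000,1).tolist())
# two-view height of stock corners: refine corners by brown mask
polys={}
for n in('w1','w2'):
    im=np.load(n+'.npz')['im'].astype(int); B,G,Rr=im[...,0],im[...,1],im[...,2]
    m=((Rr<185)&(Rr-B>25)&(G<0.72*Rr)&(B<.62*Rr)).astype(np.uint8); m[:, :200]=0; m[:,340:]=0; m[235:]=0
    if n=='w2': m[80:]=0
    c=max(cv2.findContours(m,0,2)[0],key=cv2.contourArea); rc=cv2.boxPoints(cv2.minAreaRect(c)); print(n,rc.round(1).tolist(),cv2.contourArea(c))
    pr(' stock',wplane(n,rc,.203))
# two-ray height: leading-right corner  w1 (322,215), w2 (322,57)
for a,b in (((322,215),(320,61)),((268,230),(265,71))):
    o1,v1=wray('w1',a);o2,v2=wray('w2',b); v1=v1[0];v2=v2[0]
    t=np.linalg.lstsq(np.c_[v1,-v2],o2-o1,rcond=None)[0]; pr('tri',[o1+v1*t[0],o2+v2*t[1]])
# board left edge / facing
pr('facing near top edge w1',wplane('w1',[(366,25),(361,205)],.212))
pr('facing near top edge w2',wplane('w2',[(361,10),(356,205)],.212))
pr('board near edge w1',wplane('w1',[(187,30),(186,200)],.185))
pr('board near edge w2',wplane('w2',[(184,20),(183,125)],.185))
im=np.load('w2.npz')['im'].astype(int); red=(im[...,2]-im[...,1]>60)&(im[...,2]-im[...,0]>50); red[:190]=0;red[225:]=0
for u in range(240,376,12):
    v=np.flatnonzero(red[:,u]); 
    if len(v): print(u,v.min(),v.max()); pr(' line',wplane('w2',[(u,v.mean())],.185 if u<354 else .212))
cv2.imwrite('pics/z2.png',cv2.resize(np.load('w2.npz')['im'][90:230,230:410],(765,595),interpolation=cv2.INTER_CUBIC))
E
```

```text
w1 [[227.10000610351562, 96.5999984741211], [285.8999938964844, 80.69999694824219], [323.0, 217.60000610351562], [264.29998779296875, 233.60000610351562]] 7639.0
 stock [[367.6, 263.3, 203.0], [398.2, 303.1, 203.0], [494.2, 234.4, 203.0], [464.3, 190.1, 203.0]]
w2 [[244.10000610351562, 0.20000000298023224], [303.3999938964844, -14.600000381469727], [321.8999938964844, 59.79999923706055], [262.6000061035156, 74.5999984741211]] 4039.0
 stock [[411.2, 231.6, 203.0], [442.1, 272.0, 203.0], [497.0, 230.4, 203.0], [467.6, 190.9, 203.0]]
tri [[495.5, 231.8, 186.9], [494.6, 231.0, 186.9]]
tri [[465.2, 193.5, 199.5], [466.3, 194.4, 199.2]]
facing near top edge w1 [[417.9, 378.4, 212.0], [509.2, 264.7, 212.0]]
facing near top edge w2 [[494.0, 281.8, 212.0], [594.2, 158.1, 212.0]]
board near edge w1 [[288.6, 286.8, 185.0], [386.9, 158.8, 185.0]]
board near edge w2 [[366.4, 187.7, 185.0], [431.4, 110.4, 185.0]]
252 207 208
 line [[530.4, 91.2, 185.0]]
264 207 208
 line [[539.0, 98.5, 185.0]]
276 207 208
 line [[547.5, 105.7, 185.0]]
288 207 208
 line [[555.9, 112.9, 185.0]]
300 208 209
 line [[564.9, 119.2, 185.0]]
312 208 209
 line [[573.2, 126.2, 185.0]]
324 208 209
 line [[581.6, 133.2, 185.0]]
336 208 209
 line [[589.9, 140.2, 185.0]]
348 208 209
 line [[598.3, 147.3, 185.0]]
360 218 218
 line [[604.3, 151.9, 212.0]]
372 218 218
 line [[612.1, 158.4, 212.0]]
```

View pics/z2.png

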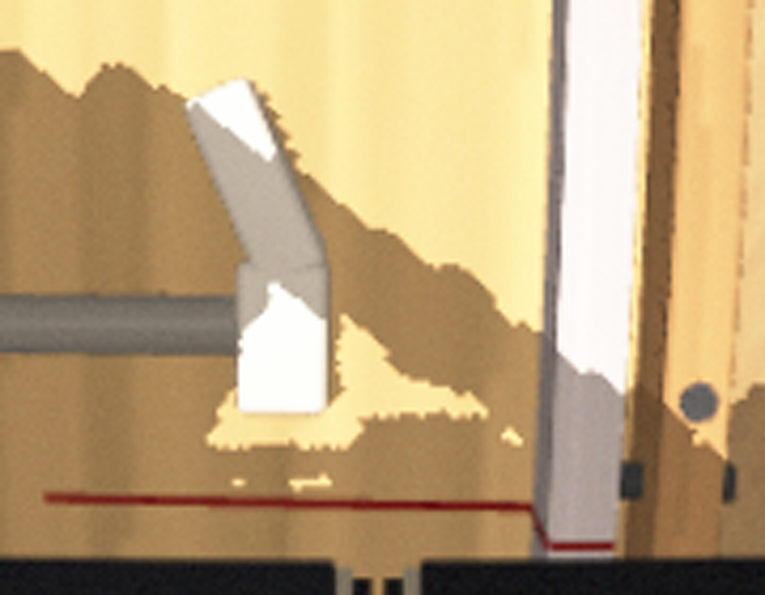

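The line is at y'≈-264.7 and the facing's face at x'≈562 (axes rotated by yaw 0.685). The stock's centre is at (490.6, -81), turned about 0.24 rad, with its leading end short of the shoe. I'll approach its near side now.

{"method": "jog_arm", "body": {
  "series": [
    [[0.8,-0.5,0],0.15,1],
    [[1.6,-1,0],0.15,1],
    [[2.4,-1.5,0],0.15,1],
    [[3.2,-2,0],0.15,1],
    [[4,-2.4,0],0.15,1],
    [[4.38,-2.53,0],0.15,1],
    [[4.38,-2.53,0.5],0.15,1],
    [[4.38,-2.53,1.2],0.15,1],
    [[4.38,-2.53,1.8],0.15,1],
    [[4.38,-2.53,1.9],0.15,1],
    [[4.38,-2.53,1.9],0.15,1]
  ]
}}

```text
clock: 2.33
position: [0.378, 0.2077, 0.2857]
ee_rot: [-0.001, 0.428, 0.904, -0.001]
ft_force: [0.0, -0.5, 0.0]
opening: 0.0004
finger_force: 0.0
```

```bash
cat > st.py <<'E'
from h import *
s=telemetry.sense(); c,sn=np.cos(.685),np.sin(.685); p=s['position']*1000; f=s['ft_force']; q=s['ee_rot']
print('t',s['clock'],"x'y'z",np.round([c*p[0]+sn*p[1],-sn*p[0]+c*p[1],p[2]],1),'F x y z',np.round([c*f[0]+sn*f[1],-sn*f[0]+c*f[1],f[2]],1),'yaw',round(2*np.arctan2(q[2],q[1])-np.pi/2,4),'tilt',np.round(R.from_quat(q[[1,2,3,0]]).as_matrix()[:,2],4),'q',s['joint_pos'].round(2))
E
python3 st.py
```

```text
t 2.3333 x'y'z [424.1 -78.3 285.7] F x y z [-0.3 -0.4  0. ] yaw 0.6858 tilt [-2.5e-03 -6.0e-04 -1.0e+00] q [ 0.32  0.18  1.77  0.    1.2  -0.36]
```

{"method": "jog_arm", "body": {
  "series": [
    [[0,0,0.4],0,1],
    [[0,0,0.72],0,1],
    [[0,0,0.72],0,1],
    [[0,0,0.72],0,1],
    [[0,0.1,0.72],0,1],
    [[0,0.25,0.72],0,1],
    [[0,0.4,0.72],0,1],
    [[0,0.4,0.72],0,1]
  ]
}}

```text
clock: 3.0
position: [0.3931, 0.218, 0.2581]
ee_rot: [0.001, 0.429, 0.903, 0.001]
ft_force: [-0.4, -0.4, 0.4]
opening: 0.0003
finger_force: 0.0
```

```bash
python3 st.py
```

```text
t 3.0 x'y'z [442.4 -79.9 258.1] F x y z [-0.6 -0.   0.4] yaw 0.6841 tilt [ 2.1e-03  9.0e-04 -1.0e+00] q [ 0.34  0.24  1.77  0.    1.13 -0.35]
```

{"method": "jog_arm", "body": {
  "series": [
    [[0,0.08,0],0,1],
    [[0,0.16,0],0,1],
    [[0,0.24,0],0,1],
    [[0,0.32,0],0,1],
    [[0,0.4,0],0,1],
    [[0,0.48,0],0,1],
    [[0,0.56,0],0,1],
    [[0,0.64,0],0,1],
    [[0,0.7,0],0,1],
    [[0,0.76,0],0,1],
    [[0,0.8,0],0,1],
    [[0,0.8,0],0,1]
  ]
}}

```text
clock: 4.0
position: [0.4169, 0.2376, 0.2574]
ee_rot: [0.0, 0.429, 0.903, 0.0]
ft_force: [-0.2, 0.1, 0.8]
opening: 0.0004
finger_force: 0.3
```

```bash
python3 - <<'E'
exec(open('st.py').read())
s,im,d,p=grab('wrist'); np.savez('w3.npz',im=im,d=d,pos=s['position'],q=s['ee_rot'])
s,i2,d,p=grab('scene'); c=cv2.resize(i2[130:190,180:300],(640,320),interpolation=cv2.INTER_CUBIC)
cv2.imwrite('pics/p3.png',np.vstack([im[:280],c]))
E
```

```text
t 4.0 x'y'z [473.1 -79.8 257.4] F x y z [-0.1  0.2  0.8] yaw 0.6839 tilt [ 3.e-04  2.e-04 -1.e+00] q [ 0.36  0.29  1.7   0.    1.15 -0.33]
```

View pics/p3.png

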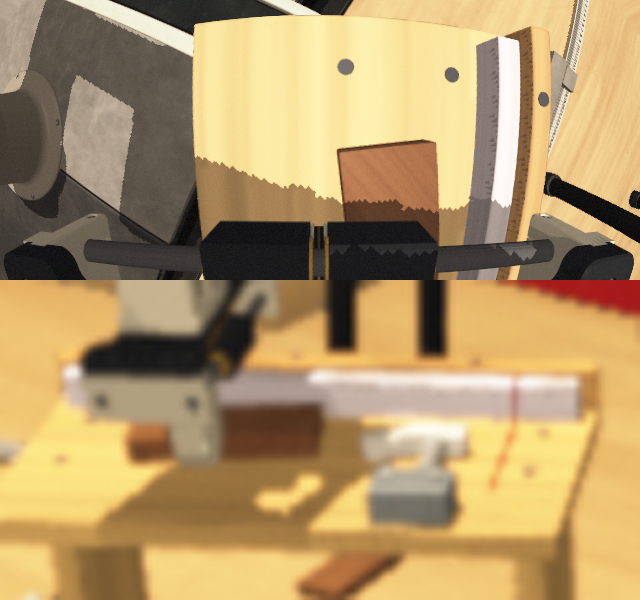

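The stock is turning parallel: its trailing end is at (338–436, 145) in the upper picture, with a gap left to the facing. I'll keep going slowly.

{"method": "jog_arm", "body": {
  "series": [
    [[0,0.05,0],0,1],
    [[0,0.1,0],0,1],
    [[0,0.15,0],0,1],
    [[0,0.2,0],0,1],
    [[0,0.25,0],0,1],
    [[0,0.28,0],0,1],
    [[0,0.31,0],0,1],
    [[0,0.34,0],0,1],
    [[0,0.34,0],0,1]
  ]
}}

```text
clock: 4.85
position: [0.4273, 0.2461, 0.2574]
ee_rot: [0.0, 0.429, 0.903, 0.0]
ft_force: [0.2, -1.0, 0.5]
opening: 0.0003
finger_force: 0.4
```

```bash
python3 st.py
```

```text
t 4.85 x'y'z [486.6 -79.8 257.4] F x y z [-0.5 -0.9  0.5] yaw 0.6839 tilt [ 2.e-04  1.e-04 -1.e+00] q [ 0.37  0.32  1.66  0.    1.16 -0.32]
```

Next, steps of about 0.5 mm per row toward contact.

{"method": "jog_arm", "body": {
  "series": [
    [[0,0.02,0],0,1],
    [[0,0.04,0],0,1],
    [[0,0.06,0],0,1],
    [[0,0.08,0],0,1],
    [[0,0.1,0],0,1],
    [[0,0.1,0],0,1]
  ]
}}

```text
clock: 5.35
position: [0.4304, 0.2486, 0.2574]
ee_rot: [0.0, 0.429, 0.903, 0.0]
ft_force: [-0.8, -0.2, 1.4]
opening: 0.0002
finger_force: 0.5
```

{"method": "jog_arm", "body": {
  "series": [
    [[0,0.01,0],0,1],
    [[0,0.02,0],0,1],
    [[0,0.03,0],0,1],
    [[0,0.03,0],0,1]
  ]
}}

```text
clock: 5.68
position: [0.4312, 0.2493, 0.2575]
ee_rot: [0.0, 0.429, 0.903, 0.0]
ft_force: [-0.7, -0.6, 0.3]
opening: 0.0006
finger_force: 0.6
```

{"method": "jog_arm", "body": {
  "series": [
    [[0,0.01,0],0,1],
    [[0,0.02,0],0,1],
    [[0,0.03,0],0,1],
    [[0,0.03,0],0,1]
  ]
}}

```text
clock: 6.02
position: [0.4322, 0.2501, 0.2575]
ee_rot: [0.0, 0.429, 0.903, 0.0]
ft_force: [-1.1, 0.1, 1.8]
opening: 0.0005
finger_force: 0.6
```

{"method": "jog_arm", "body": {
  "series": [
    [[0,0.01,0],0,1],
    [[0,0.02,0],0,1],
    [[0,0.03,0],0,1],
    [[0,0.03,0],0,1]
  ]
}}

```text
clock: 6.35
position: [0.4331, 0.2508, 0.2575]
ee_rot: [0.0, 0.429, 0.903, 0.0]
ft_force: [-0.7, 0.8, 1.3]
opening: 0.0002
finger_force: 0.6
```

{"method": "jog_arm", "body": {
  "series": [
    [[0,0.01,0],0,1],
    [[0,0.02,0],0,1],
    [[0,0.03,0],0,1],
    [[0,0.03,0],0,1]
  ]
}}

```text
clock: 6.68
position: [0.434, 0.2516, 0.2575]
ee_rot: [0.0, 0.429, 0.903, 0.0]
ft_force: [-1.2, -0.1, 1.0]
opening: 0.0002
finger_force: 0.6
```

{"method": "jog_arm", "body": {
  "series": [
    [[0,0.01,0],0,1],
    [[0,0.02,0],0,1],
    [[0,0.03,0],0,1],
    [[0,0.03,0],0,1]
  ]
}}

```text
clock: 7.02
position: [0.435, 0.2523, 0.2574]
ee_rot: [0.0, 0.429, 0.903, 0.0]
ft_force: [-0.9, 0.1, 0.4]
opening: 0.0004
finger_force: 0.6
```

```bash
python3 - <<'E'
exec(open('st.py').read())
s,im,d,p=grab('wrist'); np.savez('w4.npz',im=im,d=d,pos=s['position'],q=s['ee_rot'])
cv2.imwrite('pics/p4.png',cv2.resize(im[60:240,240:540],(800,480),interpolation=cv2.INTER_CUBIC))
E
```

```text
t 7.0167 x'y'z [496.5 -79.8 257.4] F x y z [-0.7  0.7  0.4] yaw 0.6839 tilt [ 1.e-04  1.e-04 -1.e+00] q [ 0.37  0.33  1.64  0.    1.17 -0.31]
```

View pics/p4.png

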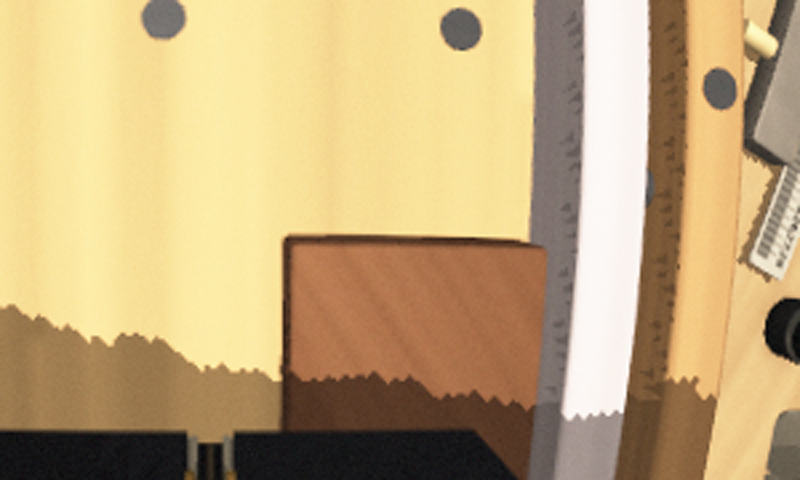

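The stock is parallel to the facing and nearly touching it: the fence-side edge is at (545,250) and the facing's foot at about (532,235).

{"method": "jog_arm", "body": {
  "series": [
    [[0,0.01,0],0,1],
    [[0,0.02,0],0,1],
    [[0,0.03,0],0,1],
    [[0,0.03,0],0,1]
  ]
}}

```text
clock: 7.4
position: [0.4357, 0.253, 0.2574]
ee_rot: [-0.0, 0.429, 0.903, -0.0]
ft_force: [-1.8, -0.8, 1.1]
opening: 0.0001
finger_force: 1.0
```

{"method": "jog_arm", "body": {
  "series": [
    [[0,0.01,0],0,1],
    [[0,0.02,0],0,1],
    [[0,0.03,0],0,1],
    [[0,0.03,0],0,1]
  ]
}}

```text
clock: 7.73
position: [0.4361, 0.2535, 0.2573]
ee_rot: [-0.001, 0.429, 0.903, -0.001]
ft_force: [-4.5, -2.8, 2.8]
opening: 0.0006
finger_force: 2.9
```

{"method": "jog_arm", "body": {
  "series": [
    [[0,0.01,0],0,1],
    [[0,0.02,0],0,1],
    [[0,0.03,0],0,1],
    [[0,0.03,0],0,1]
  ]
}}

```text
clock: 8.07
position: [0.4364, 0.2537, 0.2572]
ee_rot: [-0.001, 0.429, 0.903, -0.002]
ft_force: [-8.6, -5.6, 6.1]
opening: 0.0006
finger_force: 5.2
```

The push is now 10.2 N. I'll hold it briefly, then back off.

{"method": "jog_arm", "body": {
  "series": [
    [[0,0.005,0],0,1],
    [[0,0.005,0],0,1],
    [[0,0.005,0],0,1],
    [[0,0.005,0],0,1],
    [[0,0.005,0],0,1],
    [[0,0.005,0],0,1]
  ]
}}

```text
clock: 8.57
position: [0.4364, 0.2537, 0.2572]
ee_rot: [-0.001, 0.429, 0.903, -0.002]
ft_force: [-7.5, -6.8, 5.2]
opening: 0.0004
finger_force: 5.5
```

```bash
python3 st.py
```

```text
t 8.5667 x'y'z [498.4 -79.6 257.2] F x y z [-10.2  -0.5   5.2] yaw 0.684 tilt [-0.0039 -0.0025 -1.    ] q [ 0.38  0.34  1.63 -0.    1.18 -0.31]
```

{"method": "jog_arm", "body": {
  "series": [
    [[0,-0.03,0],0,1],
    [[0,-0.06,0],0,1],
    [[0,-0.1,0],0,1],
    [[0,-0.3,0],0,1],
    [[0,-0.6,0],0,1],
    [[0,-0.7,-0.5],0,1],
    [[0,-0.7,-1.3],0,1],
    [[0,-0.7,-2.2],0,1],
    [[0,-0.7,-2.6],0,1],
    [[0,-0.7,-2.6],0,1],
    [[0,-0.7,-2.6],0,1]
  ]
}}

```text
clock: 9.48
position: [0.4162, 0.2369, 0.3619]
ee_rot: [0.001, 0.429, 0.903, 0.001]
ft_force: [-0.3, -0.2, -0.7]
opening: 0.0003
finger_force: 0.0
```

```bash
python3 st.py; python3 - <<'E'
from h import *
s,im,d,p=grab('wrist'); np.savez('w5.npz',im=im,d=d,pos=s['position'],q=s['ee_rot'])
cv2.imwrite('pics/p5.png',im[:300])
E
```

```text
t 9.4833 x'y'z [472.1 -79.8 361.9] F x y z [-0.3  0.  -0.7] yaw 0.6838 tilt [ 2.2e-03  8.0e-04 -1.0e+00] q [ 0.36  0.21  1.52 -0.    1.42 -0.33]
```

View pics/p5.png

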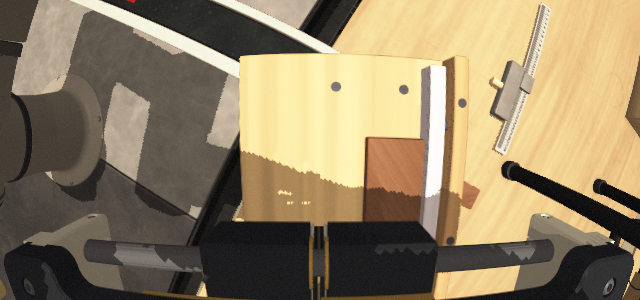

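The stock lies flat against the facing, with its trailing end's top corners at (366,138) and (424,139).

```bash
python3 - <<'E'
from h import *
c,s=np.cos(.685),np.sin(.685); M=np.array([[c,s],[-s,c]])
def q(n,uv,z): return (wplane(n,uv,z)[:,:2]@M.T*1000).round(1).tolist()
print('trail corners',q('w5',[(366,138),(424,139)],.203))
print('near edge',q('w5',[(366,140),(363.5,220)],.203))
print('facing top near edge',q('w5',[(423,75),(420,215)],.212))
print('board left edge',q('w5',[(240,57),(420,61)],.185))
E
```

```text
trail corners [[512.3, -28.2], [562.3, -27.6]]
near edge [[512.3, -29.9], [512.3, -98.3]]
facing top near edge [[557.2, 25.2], [560.1, -91.4]]
board left edge [[405.1, 44.1], [563.9, 42.1]]
```

{"method": "jog_arm", "body": {
  "series": [
    [[0.8,0.6,0],0,1],
    [[1.5,1.1,0],0,1],
    [[2.15,1.65,0],0,1],
    [[2.15,1.65,0],0,1],
    [[2.15,1.65,0.6],0,1],
    [[2.15,1.65,1.4],0,1],
    [[2.15,1.65,2.2],0,1],
    [[2.15,1.65,2.6],0,1],
    [[2.15,1.65,2.6],0,1],
    [[2.15,1.65,2.6],0,1]
  ]
}}

```text
clock: 10.37
position: [0.4123, 0.3447, 0.2555]
ee_rot: [-0.001, 0.429, 0.903, -0.002]
ft_force: [0.2, -0.9, -0.2]
opening: 0.0005
finger_force: 0.0
```

```bash
python3 st.py
```

```text
t 10.3667 x'y'z [537.4   6.1 255.5] F x y z [-0.4 -0.8 -0.2] yaw 0.6839 tilt [-0.0034 -0.0022 -1.    ] q [ 0.55  0.4   1.54 -0.    1.2  -0.13]
```

{"method": "jog_arm", "body": {
  "series": [
    [[-0.15,0,0],0,1],
    [[-0.3,0,0],0,1],
    [[-0.45,0,0],0,1],
    [[-0.5,0,0],0,1],
    [[-0.55,0,0],0,1],
    [[-0.6,0,0],0,1],
    [[-0.66,0,0],0,1],
    [[-0.72,0,0],0,1],
    [[-0.78,0,0],0,1],
    [[-0.84,0,0],0,1],
    [[-0.9,0,0],0,1],
    [[-0.9,0,0],0,1]
  ]
}}

```text
clock: 11.37
position: [0.436, 0.3171, 0.2574]
ee_rot: [0.0, 0.429, 0.903, -0.0]
ft_force: [-0.1, -0.8, 0.4]
opening: 0.0006
finger_force: 0.0
```

```bash
python3 st.py
```

```text
t 11.3667 x'y'z [538.3 -30.3 257.4] F x y z [-0.6 -0.5  0.4] yaw 0.6837 tilt [ 3.e-04 -2.e-04 -1.e+00] q [ 0.49  0.4   1.54 -0.    1.2  -0.2 ]
```

{"method": "jog_arm", "body": {
  "series": [
    [[-0.06,0,0],0,1],
    [[-0.12,0,0],0,1],
    [[-0.18,0,0],0,1],
    [[-0.24,0,0],0,1],
    [[-0.3,0,0],0,1],
    [[-0.36,0,0],0,1],
    [[-0.42,0,0],0,1],
    [[-0.48,0,0],0,1],
    [[-0.54,0,0],0,1],
    [[-0.6,0,0],0,1],
    [[-0.66,0,0],0,1],
    [[-0.72,0,0],0,1]
  ]
}}

```text
clock: 12.37
position: [0.454, 0.2949, 0.2574]
ee_rot: [-0.0, 0.429, 0.903, -0.0]
ft_force: [-1.5, 0.4, -0.2]
opening: 0.0004
finger_force: 0.6
```

```bash
python3 st.py
```

```text
t 12.3667 x'y'z [538.1 -58.8 257.4] F x y z [-0.9  1.2 -0.2] yaw 0.6839 tilt [-1.e-04 -1.e-04 -1.e+00] q [ 0.43  0.4   1.53  0.    1.21 -0.25]
```

{"method": "jog_arm", "body": {
  "series": [
    [[-0.05,0,0],0,1],
    [[-0.1,0,0],0,1],
    [[-0.15,0,0],0,1],
    [[-0.2,0,0],0,1],
    [[-0.25,0,0],0,1],
    [[-0.3,0,0],0,1],
    [[-0.35,0,0],0,1],
    [[-0.4,0,0],0,1],
    [[-0.45,0,0],0,1],
    [[-0.5,0,0],0,1],
    [[-0.55,0,0],0,1],
    [[-0.6,0,0],0,1]
  ]
}}

```text
clock: 13.37
position: [0.468, 0.2777, 0.2574]
ee_rot: [-0.002, 0.429, 0.903, 0.001]
ft_force: [-6.7, 6.3, 2.2]
opening: 0.0005
finger_force: 4.5
```

```bash
python3 - <<'E'
exec(open('st.py').read())
s,im,d,p=grab('wrist')
s,i2,d,p=grab('scene'); c=cv2.resize(i2[130:190,180:300],(640,320),interpolation=cv2.INTER_CUBIC)
cv2.imwrite('pics/p6.png',np.vstack([im[:280],c]))
E
```

```text
t 13.3667 x'y'z [538.1 -81.1 257.4] F x y z [-1.2  9.1  2.2] yaw 0.6843 tilt [-0.0024  0.0024 -1.    ] q [ 0.39  0.41  1.53  0.    1.21 -0.29]
```

View pics/p6.png

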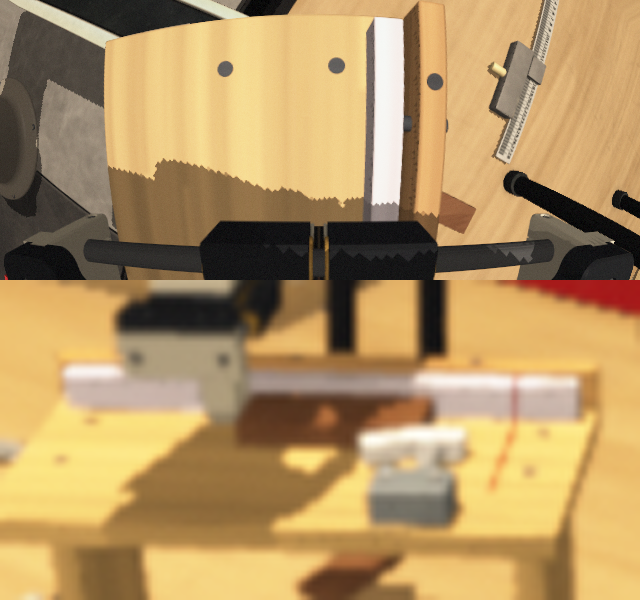

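The stock's leading end is entering alongside the shoe and it's still against the facing; the finger is behind its trailing end. I'll continue to roughly 15 mm short of the line.

{"method": "jog_arm", "body": {
  "series": [
    [[-0.05,0,0],0,1],
    [[-0.1,0,0],0,1],
    [[-0.15,0,0],0,1],
    [[-0.2,0,0],0,1],
    [[-0.25,0,0],0,1],
    [[-0.3,0,0],0,1],
    [[-0.35,0,0],0,1],
    [[-0.4,0,0],0,1],
    [[-0.45,0,0],0,1],
    [[-0.5,0,0],0,1],
    [[-0.55,0,0],0,1],
    [[-0.6,0,0],0,1]
  ]
}}

```text
clock: 14.47
position: [0.4835, 0.2586, 0.2574]
ee_rot: [-0.001, 0.429, 0.903, 0.0]
ft_force: [-4.8, 3.8, 1.1]
opening: 0.0002
finger_force: 3.2
```

{"method": "jog_arm", "body": {
  "series": [
    [[-0.05,0,0],0,1],
    [[-0.1,0,0],0,1],
    [[-0.15,0,0],0,1],
    [[-0.2,0,0],0,1],
    [[-0.22,0,0],0,1],
    [[-0.24,0,0],0,1],
    [[-0.24,0,0],0,1]
  ]
}}

```text
clock: 15.05
position: [0.4896, 0.2511, 0.2574]
ee_rot: [-0.001, 0.429, 0.903, 0.0]
ft_force: [-4.8, 4.9, 1.2]
opening: 0.0004
finger_force: 2.9
```

```bash
python3 st.py
```

```text
t 15.05 x'y'z [ 538.  -115.3  257.4] F x y z [-0.7  6.9  1.2] yaw 0.6841 tilt [-0.0017  0.0013 -1.    ] q [ 0.33  0.42  1.51  0.    1.22 -0.35]
```

{"method": "jog_arm", "body": {
  "series": [
    [[0.1,0,0],0,1],
    [[0.3,0,0],0,1],
    [[0.3,0,-0.8],0,1],
    [[0.3,0,-1.7],0,1],
    [[0.3,0,-2.6],0,1],
    [[-0.6,0,-2.6],0,1],
    [[-1.5,0,-2.6],0,1],
    [[-2.4,0,-2.6],0,1],
    [[-3.2,0,-2.6],0,1],
    [[-3.5,0,-2.6],0,1],
    [[-3.5,0,-2.6],0,1],
    [[-3.5,0,-2.6],0,1]
  ]
}}

```text
clock: 16.05
position: [0.5786, 0.1421, 0.3611]
ee_rot: [-0.0, 0.43, 0.903, 0.0]
ft_force: [-1.1, -0.3, 0.1]
opening: 0.0005
finger_force: 0.0
```

```bash
cat > end.py <<'E'
import sys; n=sys.argv[1]
exec(open('st.py').read())
s,im,d,p=grab('wrist'); np.savez(n+'.npz',im=im,d=d,pos=s['position'],q=s['ee_rot'])
M=np.array([[c,sn],[-sn,c]]) if not isinstance(c,np.ndarray) else None
def q(uv,z): return wplane(n,uv,z)[:,:2]@M.T*1000
im=im.astype(int); B,G,Rr=im[...,0],im[...,1],im[...,2]
h,w=B.shape; vv,uu=np.mgrid[:h,:w]; uv=np.c_[uu.ravel(),vv.ravel()]
T=q(uv,.203).reshape(h,w,2); L=q(uv,.185).reshape(h,w,2)
br=(G<.72*Rr)&(B<.62*Rr)&(Rr<185); red=(Rr-G>60)&(Rr-B>50)
for x0 in (517,522,527,537,547,557):
    col=(abs(T[...,0]-x0)<1.5)&(abs(T[...,1]+200)<85); y=T[...,1][col&br&~red]
    lc=(abs(L[...,0]-x0)<1.5)&(abs(L[...,1]+265)<8); yl=L[...,1][lc&red]
    print(x0,'stock y range',np.round([y.min(),np.percentile(y,2)],1) if len(y) else None,len(y),'line',np.round([yl.mean(),yl.min(),yl.max()],1) if len(yl) else None)
for y0 in (-150,-180,-210,-235):
    row=(abs(T[...,1]-y0)<1.5)&(abs(T[...,0]-537)<45); x=T[...,0][row&br]; print('y',y0,'stock x',np.round(np.percentile(x,[2,98]),1) if len(x) else None)
u0=np.argmin(np.hypot(*(T-[537,-250]).transpose(2,0,1)).ravel()); print('px of (537,-250)',uv[u0]); v0,u=uv[u0][1],uv[u0][0]
for v in range(v0-16,min(v0+30,h),1): print(v,im[v,u],T[v,u,1].round(1),L[v,u,1].round(1))
E
python3 end.py w6
```

```text
t 16.05 x'y'z [ 538.  -256.1  361.1] F x y z [-1.1  0.5  0.1] yaw 0.6828 tilt [-6.e-04  3.e-04 -1.e+00] q [ 0.11  0.44  1.19  0.    1.52 -0.57]
517 stock y range [-261.4 -243.8] 216 line [-264.7 -265.6 -263.7]
522 stock y range [-261.4 -243.3] 199 line [-264.7 -265.6 -263.7]
527 stock y range [-261.4 -237.4] 203 line [-264.7 -265.6 -263.7]
537 stock y range [-261.4 -244.2] 156 line [-264.6 -265.6 -263.8]
547 stock y range [-261.4 -243.6] 233 line [-264.7 -265.6 -263.8]
557 stock y range [-260.5 -243.3] 295 line [-264.6 -265.7 -263.8]
y -150 stock x [514.1 562. ]
y -180 stock x [514.4 562. ]
y -210 stock x [514.4 562.2]
y -235 stock x [514.3 560.9]
px of (537,-250) [316 193]
177 [ 74 115 175] -236.6 -240.0
178 [ 79 117 177] -237.4 -240.9
179 [ 73 111 172] -238.3 -241.8
180 [ 76 113 174] -239.1 -242.7
181 [ 77 113 174] -239.9 -243.6
182 [ 77 114 173] -240.8 -244.5
183 [ 75 112 172] -241.6 -245.4
184 [ 78 117 176] -242.5 -246.3
185 [ 78 116 175] -243.3 -247.2
186 [ 78 116 175] -244.2 -248.1
187 [ 71 110 147] -245.0 -249.0
188 [ 81 127 163] -245.9 -249.9
189 [ 90 139 173] -246.7 -250.8
1
[... 354 characters left out ...]
 [ 85 134 168] -257.0 -261.9
202 [ 84 127 168] -257.9 -262.8
203 [ 41  53 125] -258.8 -263.8
204 [ 27  32 117] -259.6 -264.7
205 [ 52  79 141] -260.5 -265.6
206 [ 80 119 167] -261.4 -266.6
207 [ 93 140 176] -262.2 -267.5
208 [ 89 137 172] -263.1 -268.4
209 [ 88 136 171] -264.0 -269.4
210 [ 88 137 174] -264.9 -270.3
211 [ 90 136 172] -265.8 -271.3
212 [ 87 137 174] -266.7 -272.2
213 [ 86 134 171] -267.5 -273.2
214 [ 89 135 172] -268.4 -274.1
215 [ 87 136 173] -269.3 -275.1
216 [ 89 136 173] -270.2 -276.0
217 [ 86 133 171] -271.1 -277.0
218 [ 85 135 171] -272.0 -278.0
219 [ 87 134 172] -272.9 -278.9
220 [ 91 136 174] -273.8 -279.9
221 [ 87 137 174] -274.7 -280.8
222 [ 90 137 173] -275.6 -281.8
```

The leading end is at -244.7 and the line's middle at -264.7, so 20 mm remain. I'll go back behind the stock.

{"method": "jog_arm", "body": {
  "series": [
    [[0.9,0,0],0,1],
    [[1.8,0,0],0,1],
    [[2.7,0,0],0,1],
    [[3.5,0,0],0,1],
    [[3.85,0,0],0,1],
    [[3.85,0,0],0,1],
    [[3.85,0,0.6],0,1],
    [[3.85,0,1.4],0,1],
    [[3.85,0,2.2],0,1],
    [[3.85,0,2.6],0,1],
    [[3.85,0,2.6],0,1],
    [[3.85,0,2.6],0,1]
  ]
}}

```text
clock: 17.1
position: [0.4817, 0.261, 0.2573]
ee_rot: [-0.0, 0.429, 0.903, -0.0]
ft_force: [-0.3, 0.3, 0.5]
opening: 0.0006
finger_force: 0.0
```

```bash
python3 st.py
```

```text
t 17.1 x'y'z [ 538.2 -102.6  257.3] F x y z [-0.1  0.4  0.5] yaw 0.6839 tilt [-9.e-04 -6.e-04 -1.e+00] q [ 0.36  0.41  1.51 -0.    1.21 -0.33]
```

{"method": "jog_arm", "body": {
  "series": [
    [[-0.1,0,0],0,1],
    [[-0.2,0,0],0,1],
    [[-0.3,0,0],0,1],
    [[-0.36,0,0],0,1],
    [[-0.42,0,0],0,1],
    [[-0.48,0,0],0,1],
    [[-0.54,0,0],0,1],
    [[-0.6,0,0],0,1],
    [[-0.66,0,0],0,1],
    [[-0.7,0,0],0,1],
    [[-0.74,0,0],0,1],
    [[-0.74,0,0],0,1]
  ]
}}

```text
clock: 18.1
position: [0.5, 0.2394, 0.259]
ee_rot: [-0.0, 0.429, 0.903, 0.002]
ft_force: [-4.2, 5.3, 4.1]
opening: 0.0005
finger_force: 3.5
```

```bash
python3 st.py
```

```text
t 18.1 x'y'z [ 538.7 -130.9  259. ] F x y z [0.1 6.7 4.1] yaw 0.6839 tilt [ 8.0e-04  3.3e-03 -1.0e+00] q [ 0.31  0.42  1.5   0.    1.22 -0.38]
```

{"method": "jog_arm", "body": {
  "series": [
    [[-0.02,0,0],0,1],
    [[-0.04,0,0],0,1],
    [[-0.06,0,0],0,1],
    [[-0.08,0,0],0,1],
    [[-0.08,0,0],0,1],
    [[-0.08,0,0],0,1]
  ]
}}

```text
clock: 18.6
position: [0.5018, 0.2371, 0.259]
ee_rot: [-0.0, 0.429, 0.903, 0.002]
ft_force: [-4.1, 6.1, 4.5]
opening: 0.0006
finger_force: 3.8
```

```bash
python3 st.py
```

```text
t 18.6 x'y'z [ 538.7 -133.9  259. ] F x y z [0.7 7.3 4.5] yaw 0.6841 tilt [ 7.0e-04  3.4e-03 -1.0e+00] q [ 0.3   0.42  1.49  0.    1.22 -0.38]
```

{"method": "jog_arm", "body": {
  "series": [
    [[0.1,0,0],0,1],
    [[0.3,0,0],0,1],
    [[0.3,0,-0.8],0,1],
    [[0.3,0,-1.7],0,1],
    [[0.3,0,-2.6],0,1],
    [[-0.5,0,-2.6],0,1],
    [[-1.3,0,-2.6],0,1],
    [[-2.1,0,-2.6],0,1],
    [[-2.8,0,-2.6],0,1],
    [[-3.1,0,-2.6],0,1],
    [[-3.1,0,-2.6],0,1],
    [[-3.1,0,-2.6],0,1]
  ]
}}

```text
clock: 19.6
position: [0.5802, 0.14, 0.3612]
ee_rot: [-0.0, 0.429, 0.903, 0.0]
ft_force: [-0.1, 0.3, 0.4]
opening: 0.0004
finger_force: 0.0
```

```bash
sed -i 's/v0-16,min(v0+30,h),1/v0-2,min(v0+22,h),1/' end.py; python3 end.py w7
```

```text
t 19.6 x'y'z [ 537.9 -258.6  361.2] F x y z [0.1 0.3 0.4] yaw 0.683 tilt [-8.e-04  5.e-04 -1.e+00] q [ 0.11  0.44  1.19  0.    1.52 -0.57]
517 stock y range [-262.2 -261.3] 244 line [-257.5 -257.9 -257. ]
522 stock y range [-262.2 -261.3] 225 line [-257.5 -258.9 -257. ]
527 stock y range [-262.2 -261.3] 207 line [-257.4 -257.9 -257. ]
537 stock y range [-263.  -262.2] 185 line None
547 stock y range [-263.1 -261.3] 256 line None
557 stock y range [-263.1 -261.7] 280 line None
y -150 stock x [513.9 562.3]
y -180 stock x [514.5 561.9]
y -210 stock x [514.3 562.1]
y -235 stock x [514.7 561.1]
px of (537,-250) [316 190]
188 [ 56  84 129] -248.4 -252.5
189 [37 59 92] -249.3 -253.4
190 [43 62 95] -250.1 -254.3
191 [37 58 90] -251.0 -255.2
192 [44 60 93] -251.8 -256.1
193 [42 61 94] -252.7 -257.0
194 [39 60 91] -253.5 -258.0
195 [42 61 92] -254.4 -258.9
196 [38 58 90] -255.2 -259.8
197 [42 57 91] -256.1 -260.7
198 [40 60 92] -257.0 -261.7
199 [40 61 92] -257.8 -262.6
200 [37 57 90] -258.7 -263.5
201 [38 59 90] -259.6 -264.4
202 [40 60 89] -260.4 -265.4
203 [42 60 91] -261.3 -266.3
204 [40 61 93] -262.2 -267.2
205 [ 55  83 114] -263.0 -268.2
206 [ 75 113 146] -263.9 -269.1
207 [ 87 137 172] -264.8 -270.0
208 [ 89 134 172] -265.7 -271.0
209 [ 89 137 173] -266.6 -271.9
210 [ 89 137 173] -267.4 -272.9
211 [ 90 138 172] -268.3 -273.8
```

The leading end is at -263.3, 1.4 mm short of the line's middle. One last small push should close that.

{"method": "jog_arm", "body": {
  "series": [
    [[0.8,0,0],0,1],
    [[1.6,0,0],0,1],
    [[2.4,0,0],0,1],
    [[3.1,0,0],0,1],
    [[3.4,0,0],0,1],
    [[3.4,0,0],0,1],
    [[3.4,0,0.6],0,1],
    [[3.4,0,1.4],0,1],
    [[3.4,0,2.2],0,1],
    [[3.4,0,2.6],0,1],
    [[3.4,0,2.6],0,1],
    [[3.4,0,2.6],0,1]
  ]
}}

```text
clock: 20.65
position: [0.4948, 0.2449, 0.2574]
ee_rot: [-0.0, 0.429, 0.903, -0.0]
ft_force: [-0.2, 0.9, 0.3]
opening: 0.0004
finger_force: 0.0
```

{"method": "jog_arm", "body": {
  "series": [
    [[-0.05,0,0],0,1],
    [[-0.1,0,0],0,1],
    [[-0.15,0,0],0,1],
    [[-0.18,0,0],0,1],
    [[-0.21,0,0],0,1],
    [[-0.24,0,0],0,1],
    [[-0.26,0,0],0,1],
    [[-0.28,0,0],0,1],
    [[-0.28,0,0],0,1]
  ]
}}

```text
clock: 21.4
position: [0.5014, 0.2369, 0.2576]
ee_rot: [-0.0, 0.429, 0.903, 0.0]
ft_force: [-2.3, 3.2, 2.0]
opening: 0.0008
finger_force: 1.7
```

```bash
python3 st.py
```

```text
t 21.4 x'y'z [ 538.2 -133.7  257.6] F x y z [0.3 4.  2. ] yaw 0.6839 tilt [-5.e-04  9.e-04 -1.e+00] q [ 0.3   0.42  1.5   0.    1.22 -0.38]
```

Contact again at 4 N. I'll creep about 1.4 mm plus the lag.

{"method": "jog_arm", "body": {
  "series": [
    [[-0.01,0,0],0,1],
    [[-0.02,0,0],0,1],
    [[-0.03,0,0],0,1],
    [[-0.04,0,0],0,1],
    [[-0.045,0,0],0,1],
    [[-0.045,0,0],0,1]
  ]
}}

```text
clock: 21.9
position: [0.502, 0.2361, 0.2576]
ee_rot: [-0.001, 0.429, 0.903, 0.0]
ft_force: [-4.8, 5.5, 3.5]
opening: 0.0004
finger_force: 3.4
```

```bash
python3 st.py
```

```text
t 21.9 x'y'z [ 538.2 -134.8  257.6] F x y z [-0.3  7.3  3.5] yaw 0.6844 tilt [-0.0012  0.0017 -1.    ] q [ 0.3   0.43  1.5   0.    1.22 -0.38]
```

{"method": "jog_arm", "body": {
  "series": [
    [[-0.005,0,0],0,1],
    [[-0.01,0,0],0,1],
    [[-0.01,0,0],0,1]
  ]
}}

```text
clock: 22.15
position: [0.5023, 0.2358, 0.2576]
ee_rot: [-0.001, 0.429, 0.903, 0.001]
ft_force: [-4.8, 5.0, 2.3]
opening: 0.0003
finger_force: 3.4
```

{"method": "jog_arm", "body": {
  "series": [
    [[0.1,0,0],0,1],
    [[0.3,0,0],0,1],
    [[0.3,0,-0.8],0,1],
    [[0.3,0,-1.7],0,1],
    [[0.3,0,-2.6],0,1],
    [[-0.5,0,-2.6],0,1],
    [[-1.3,0,-2.6],0,1],
    [[-2.1,0,-2.6],0,1],
    [[-2.8,0,-2.6],0,1],
    [[-3.1,0,-2.6],0,1],
    [[-3.1,0,-2.6],0,1],
    [[-3.1,0,-2.6],0,1]
  ]
}}

```text
clock: 23.15
position: [0.5811, 0.139, 0.361]
ee_rot: [-0.001, 0.429, 0.903, -0.0]
ft_force: [-0.2, -0.6, 0.1]
opening: 0.0003
finger_force: 0.0
```

```bash
sed -i 's/v0-2,min(v0+22,h),1/v0+10,min(v0+22,h),1/' end.py; python3 end.py w8
```

```text
t 23.15 x'y'z [ 537.9 -260.   361. ] F x y z [-0.6 -0.3  0.1] yaw 0.683 tilt [-1.e-03  3.e-04 -1.e+00] q [ 0.11  0.44  1.18  0.    1.52 -0.58]
517 stock y range [-263.5 -262.6] 240 line [-258.6 -259.2 -257.4]
522 stock y range [-263.5 -262.6] 226 line [-258.2 -259.3 -257.4]
527 stock y range [-264.3 -263.5] 214 line [-258.5 -259.3 -257.4]
537 stock y range [-264.4 -263.5] 183 line None
547 stock y range [-264.4 -262.7] 247 line None
557 stock y range [-264.4 -262.7] 272 line None
y -150 stock x [514.  562.7]
y -180 stock x [513.9 561.6]
y -210 stock x [513.8 561.7]
y -235 stock x [514.7 560.7]
px of (537,-250) [316 188]
198 [41 57 89] -258.3 -263.0
199 [43 61 93] -259.1 -263.9
200 [40 59 90] -260.0 -264.8
201 [42 61 93] -260.9 -265.8
202 [39 58 90] -261.7 -266.7
203 [42 59 90] -262.6 -267.6
204 [42 64 97] -263.5 -268.5
205 [ 55  81 112] -264.4 -269.5
206 [ 72 111 145] -265.2 -270.4
207 [ 89 137 175] -266.1 -271.4
208 [ 91 139 174] -267.0 -272.3
209 [ 88 137 174] -267.9 -273.2
```

The leading end is at -264.6 against the line at -264.7. The stock is still flat on the facing and the arm is clear, so I'll hand it in.

```bash
python3 -c "
from cell import close_job
print(close_job())"
```

```text
the job is handed in; nothing more can be done
None
```

The stock was pressed against the facing at about 10 N, then pushed in past the shoe. Its leading end measures within about 0.1 mm of the red line's middle (camera calibration good to about 2 mm). It lies flat against the facing with the robot clear, and the job was handed in at about 23 s.

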